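Zero the indexing table and lock it

ROBOT

A 7-joint arm with a two-finger parallel gripper is mounted at the origin on a cart in front of the work surface, level with it; the furniture and walls round the work are solid. World frame = base frame: x ahead of the robot, y to its left, z up, the work surface at z = 0. Lengths are in m, angles in rad, forces in N, time in s.
With the tool pointing down it reaches from about 0.4 to 0.85 m from the base axis. Payload 10.4 kg.
Tool frame: the origin (TCP) lies midway between the tips of the shut fingers; the grasp point (between the pads) lies 19 mm behind it (arm.pinch_z is the distance from the TCP to the grasp point, in m); z points along the fingers, y is the line along which they close (so a half turn about z gives the same grasp; the last joint's range is limited). The gripper opens to 85 mm and grips with 20 to 120 N. Pads are 22 mm wide; open, the fingers measure 114 mm over their backs; the gripper's body (76 mm by 85 mm) begins 54 mm behind the grasp point. The pads swing forward as they close: fully open they stand 13 mm farther back than shut.
Start: joints at [-1.292, 0.332, -0.065, 1.46, 0.022, 1.35, -0.088], TCP at [0.186, 0.597, 0.231] pointing down, gripper open.
Joint ranges: [-2.6, 2.6], [-0.5, 2.12], [-1.47, 1.34], [0.16, 2.42], [-1.27, 4.41], [0.06, 2.06], [-2.6, 2.6]. Speed limits (rad/s): [2.22, 2.22, 2.79, 2.79, 3.14, 3.14, 3.14].

INTERFACE

Orientations are given as a 3x3 rotation matrix whose columns are the frame's x, y, z axes.
In Python, from cell import arm gives the robot as it stands.
- The arm moves only by the tool arm_command, never from a script. Its argument "rows" is a list of rows, each an object of numbers: "tx", "ty", "tz": the shift along the tool's x, y, z normalised to -1 to 1, where 1 is 4 cm; "ax", "ay", "az": the turn, a rotation vector about the tool's x, y, z normalised to -1 to 1, where 1 is 0.1 rad; "fingers": the opening, from 0 (shut) to 1 (fully open). A call has 1 to 10 rows; each row shifts and turns the commanded pose from where the row before left it, along the tool's axes as they then stand; what a row does not reach is not made up. A row lasts 1/10 s, in which the tool goes at most 50 mm and 8.59 degrees, less where a joint would pass 70% of its speed; a pose out of reach is approached as far as the arm can. A call with a number of a shift or a turn outside -1 to 1 is refused whole. A call with a gripper value outside its range is refused whole. The fingers move at their own pace and stop on an object; "squeeze" is the grip in N (left out, the last holds). Time passes only in rows, so rows that do not move let the fingers close. It gives the time, the measured TCP pose, the force, the opening and the grip force at its end, in the units of the state.
- arm.state(): the state, without advancing time (a new reading comes with each control period).
- arm.capture(name): name is "scene" or "top" or "wrist"; returns the picture (400x640x3 uint8, red, green, blue); there is no depth.
- arm.camera_info(name): a dict with "fx", "fy", "cx", "cy" (pixels), "position" and "attitude" of the camera in the world. Camera axes: x right, y down, z forward; pixel columns grow to the right and rows downward; lengths in m; the calibration is good to about 2 mm. A picture is of the moment at which its call begins: read the wrist's pose just before it. camera_info takes no time and is no camera call; for the wrist camera it gives the pose at the moment of the call.
- arm.close_job(): hands the job in; it is judged then, once.
Trained networks look in the newest picture that a camera, given by its name, has taken for a name from the list of things; names that differ only in an ending like _2 or _b are one class to them, and where a whole thing is asked for, a point or a joint stands for the part that bears it (a point fixed in the world has none). Each returns a list of dicts, best first, with "conf" (0 to 1); they miss things now and then, are a little off and sometimes report something else, mostly with a low value. They report only what shows in the picture. A call takes as long as a camera call.
- arm.cut_out(query, camera): "mask" (400x640 bool, what is visible of it).
- arm.tip_of(query, camera): "position" ([x, y, z] in m, in world coordinates, good to about 4 mm: a listed point, or the origin of a listed thing).
The state is a dict: "time_s": time; "joints": joint angles; "dq": joint speeds; "effort": joint torques, N m; "ee_pos": TCP position; "tool_rot": TCP orientation; "ft_force": force on the tool from outside, world axes, zero at the start; "torque": the same for the moment, N m; "gripper_width": finger opening in m; "grip_force": force on a finger pad.
Only numpy, scipy, OpenCV 4.12 (cv2) and the standard library are available. Lean on these libraries where they do the work, as an engineer would, in place of code of your own. Each camera call takes 0.05 s, during which the arm holds its last target. There are 200 camera calls.

TASK

Set the indexing table to its zero: turn the round dial by its black pegs until the white line on it points straight at the fixed red pointer. Then press the red lever pad down until the lever clicks and stays down by itself, its pin locked in the dial's notch, and let go. Leave the things lying round the table where they are.

Things in the scene. Friction and masses are not known exactly. Their poses are not given: they have to be found in the camera images.
- index_table: Fixed green base plate 250 x 250 x 12 mm with a dark round dial and a steel lever with a red pad. Origin on the bench top (plate spans x -135 to +115, y -137 to +113 mm); x points from its front (red pointer, red pad) to its back, y left, z up. The dial's axis is at x 0, y +30 mm; the lever lies along the right side (y -105 mm). A green latch block 80 mm high stands between them.
- dial_center (a point): Centre of the dial's top face, 46 mm above the bench, on its axis. The dial is 154 mm across, 16 mm thick; in its middle a brown leather disc (72 mm across, 3 mm high) and a brass hub (24 mm across, 12 mm high). Three upright black pegs, 14 mm across, 32 mm high (tops 77 mm above the bench), stand 52 mm from the axis, 120 degrees apart.
- dial_peg (a point): Half-way up one of the three black pegs (62 mm above the bench). It turns with the dial. It stands 60 degrees clockwise, seen from above, from the white line (with the line at the pointer: 120 degrees from the table's +x axis, the line at 180); the other pegs stand 120 degrees to either side of it.
- dial_line_end (a point): Outer end of the white line engraved radially on the dial's top face (38 mm long, 4 mm wide), on the rim 77 mm from the axis. It turns with the dial.
- pointer_tip (a point): Tip of the fixed red pointer in front of the dial, at the height of the dial's face, 79.5 mm from the dial's axis towards the table's -x. When the dial is right, the line's outer end is 2.5 mm from it.
- dial (a joint): Dial angle, rad: 0 with the line at the pointer, grows anticlockwise from above; stops at -1.2 and 1.9; starts at 0.5 to 1.3. Light friction (2.5 N at a peg), stays where left. Within about 0.05 of 0 the lever's 8 mm pin enters the rim's only notch (11 mm wide) and centres the dial to 0.03; farther off it lands on the rim and stops the lever near 0.36, unlatched.
- lock_lever (a joint): Angle of the lever, rad: 0 up (its spring holds it there), growing as the pad is pressed down. The spring, and from about 0.32 on a sprung brass latch bolt beside the lever, resist with 2 to 8 N at the pad; at about 0.48 the bolt snaps over the lever and then holds it at about 0.49 (lever level). The hard stop is at 0.53. Let go before the snap, it springs back up.
- lever_pad (a point): Centre of the top face of the red lever pad (44 mm along the lever, 36 mm across). It moves with the lever: about 151 mm above the bench with the lever up, 64 mm when locked, at y -105 mm in the table's frame, 185 mm in front of the hinge.
- lever_hinge (a point): Hinge of the lever, 50 mm above the bench, at the back right of the table (x +85, y -105 mm in its frame); its axis runs along the table's y. A steel arm in the middle of the lever reaches over the right edge of the dial and carries the lock pin.
- wax_pot_mid (a point): Middle of a cream pot 50 mm across and 57 mm high, standing behind the table; leave it.
- beeswax_mid (a point): Middle of a yellow wax block 35 x 52 x 19 mm, lying in front of the table; leave it.
- marker_mid (a point): Middle of a white and red marker pen 135 mm long, 16 mm thick, lying in front of the table; leave it.
- bone_folder_mid (a point): Middle of a bone-coloured folder 121 x 31 x 9 mm, lying behind the table; leave it.

How it is judged:
On the way, in this order (a step that is already met when the one before it is completed fails the run):
1. the white line is turned to the pointer (within 0.09 rad, about 7 mm at the rim) while the lever is still up (value of joint dial between -0.09 and 0.09 rad and value of joint lock_lever below 0.3 rad), for 0.2 s.
2. the lever is pressed down past its detent (value of joint lock_lever above 0.46 rad), for 0.2 s.
At the end, for the whole second after the job is handed in: The lever stays down by itself (over 0.46 rad; it is held at about 0.49) and the white line is at the pointer within 0.05 rad (4 mm at the rim) (value of joint lock_lever above 0.46 rad and value of joint dial between -0.05 and 0.05 rad); the robot touches nothing.
It fails at once if one of the things lying round the table is moved more than 25 mm (distance of any of wax_pot_mid, beeswax_mid, marker_mid, bone_folder_mid from where it was at the start of the episode above 0.025 m).
It also fails if it takes over 61 s, if anything falls off the work surface, if the arm or the gripper's body presses on something with over 40 N, if the wrist force passes 120 N, or if a joint passes its speed limit or range.

## Working session

There is one attempt and no reset: what is moved stays moved. The work goes in short steps, Python scripts to look and compute and a tool call to move; the robot and the scene stay as the last step left them, time stands still between calls to the robot, and variables do not carry over. Pictures are saved under pics/ and viewed, at most 10 in all, crops included, and the job is handed in when it is done.

Besides the shell and the picture viewer there is one more tool, called by a JSON object that holds its "api" and its "payload". arm_command: Moves the arm, as the interface text tells. Its arguments: {"type":"object","properties":{"rows":{"type":"array","items":{"type":"object","properties":{"tx":{"type":"number","minimum":-1,"maximum":1},"ty":{"type":"number","minimum":-1,"maximum":1},"tz":{"type":"number","minimum":-1,"maximum":1},"ax":{"type":"number","minimum":-1,"maximum":1},"ay":{"type":"number","minimum":-1,"maximum":1},"az":{"type":"number","minimum":-1,"maximum":1},"fingers":{"type":"number"}}}},"squeeze":{"type":"number"}},"required":["rows"]}

```bash
mkdir -p pics; ls; python3 - <<'E'
from cell import arm
import cv2,numpy as np
s=arm.state();print(s['time_s'],np.round(s['ee_pos'],3),np.round(s['tool_rot'],3).tolist())
im={c:arm.capture(c) for c in("scene","top")}
cv2.imwrite('pics/a.png',cv2.cvtColor(im['top'],cv2.COLOR_RGB2BGR))
cv2.imwrite('pics/b.png',cv2.cvtColor(im['scene'],cv2.COLOR_RGB2BGR))
for c in("top","scene"):
  for q in("index_table","dial_center","dial_line_end","pointer_tip","dial_peg","lever_pad","lever_hinge","wax_pot_mid","beeswax_mid","marker_mid","bone_folder_mid"):
    r=arm.tip_of(q,c);print(c,q,[(np.round(x['position'],3).tolist(),round(x['conf'],2)) for x in r[:3]])
print(arm.state()['time_s'])
E
```

```text
pics
0.0 [0.186 0.596 0.231] [[-0.955, 0.297, -0.0], [0.297, 0.955, -0.001], [-0.0, -0.001, -1.0]]
top index_table [([0.584, 0.012, -0.001], 0.8), ([0.529, 0.036, 0.064], 0.66)]
top dial_center [([0.583, 0.042, 0.045], 0.94)]
top dial_line_end [([0.55, -0.03, 0.046], 0.73)]
top pointer_tip [([0.507, 0.031, 0.045], 0.57)]
top dial_peg [([0.529, 0.033, 0.062], 0.88)]
top lever_pad [([0.532, -0.106, 0.153], 0.88)]
top lever_hinge [([0.685, -0.082, 0.052], 0.86)]
top wax_pot_mid [([0.764, -0.05, 0.028], 0.58)]
top beeswax_mid [([0.429, -0.124, 0.008], 0.88), ([0.75, 0.076, 0.004], 0.62), ([0.585, 0.014, 0.0], 0.18)]
top marker_mid [([0.583, 0.012, 0.002], 0.58), ([0.413, 0.048, 0.007], 0.55), ([0.53, 0.034, 0.063], 0.28)]
top bone_folder_mid [([0.753, 0.076, 0.006], 0.97)]
scene index_table [([0.586, 0.011, -0.001], 0.68), ([0.751, 0.073, -0.0], 0.47), ([0.681, -0.085, 0.049], 0.41)]
scene dial_center [([0.582, 0.04, 0.044], 0.64)]
scene dial_line_end [([0.547, -0.024, 0.045], 0.69)]
scene pointer_tip [([0.501, 0.029, 0.049], 0.57)]
scene dial_peg [([0.532, 0.035, 0.061], 0.91)]
scene lever_pad [([0.529, -0.104, 0.145], 0.83), ([0.53, 0.036, 0.061], 0.75), ([0.546, -0.022, 0.043], 0.52)]
scene lever_hinge [([0.682, -0.082, 0.048], 0.88)]
scene wax_pot_mid [([0.763, -0.051, 0.03], 0.84), ([0.584, 0.012, -0.003], 0.67)]
scene beeswax_mid [([0.428, -0.125, 0.006], 0.72)]
scene marker_mid [([0.41, 0.047, 0.011], 0.89)]
scene bone_folder_mid [([0.747, 0.072, 0.003], 0.81), ([0.582, 0.039, 0.048], 0.37), ([0.412, 0.049, 0.01], 0.27)]
1.2
```

View pics/a.png

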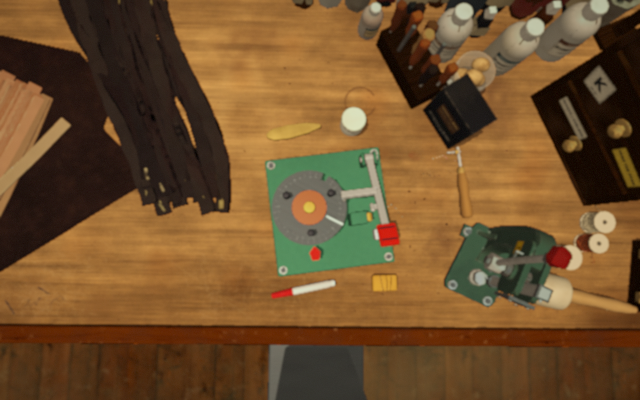

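View pics/b.png

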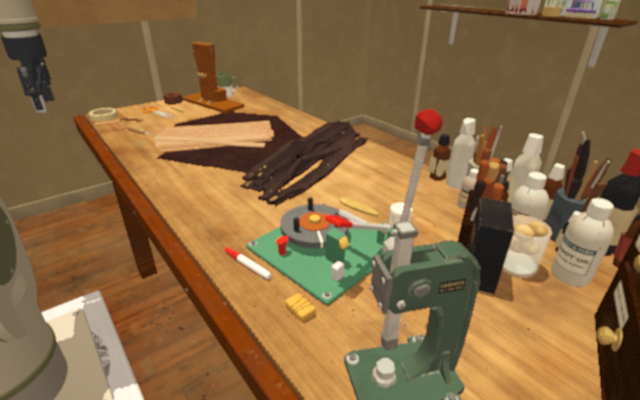

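```bash
cat > g.py <<'E'
import numpy as np
from math import *
C=np.array([.5825,.041]); 
def yaw():
    # hinge from center: (85,-135); pad up: approx; pointer: (-79.5,0)
    src=np.array([[.085,-.135],[-.0795,0],[0,0]]);dst=np.array([[.6835,-.082],[.504,.030],[.5825,.041]])
    a=src-src.mean(0);b=dst-dst.mean(0)
    return atan2((a[:,0]*b[:,1]-a[:,1]*b[:,0]).sum(),(a*b).sum())
E
python3 - <<'E'
from g import *
y=yaw();print('yaw',y)
for n,p in(('line',(.5485,-.027)),('peg',(.5305,.034))):
    d=np.array(p)-C;print(n,hypot(*d),degrees(atan2(d[1],d[0])-y))
R=np.array([[cos(y),-sin(y)],[sin(y),cos(y)]])
print('pad pred locked/up',C+R@[-.1,-.135],C+R@[-.06,-.135], 'tbl',C-R@[0,.03])
E
```

```text
yaw 0.12892333967081468
line 0.07602631123499287 -123.95181442094723
peg 0.052469038489379664 -179.71995898205503
pad pred locked/up [ 0.50068639 -0.10573627] [ 0.54035442 -0.10059361] tbl [0.58635699 0.01124897]
```

The top view shows the dial at about (309,207) with the white line pointing to (342,222), and the front peg at (312,233). The lever with its red pad (387,234) is on the right and the marker and wax are in front. The geometry agrees: the table's yaw is about 0.13 and the dial is at about 1.0 rad. I'll move the gripper above the front peg.

{"api": "arm_command", "payload": {"rows": [{"tx": -0.62, "ty": -0.54, "fingers": 0.6}, {"tx": -0.62, "ty": -0.54}, {"tx": -0.62, "ty": -0.54}, {"tx": -0.62, "ty": -0.54}, {"tx": -0.62, "ty": -0.54}, {"tx": -0.62, "ty": -0.54}, {"tx": -0.62, "ty": -0.54}, {"tx": -0.62, "ty": -0.54}, {"tx": -0.62, "ty": -0.54}, {"tx": -0.62, "ty": -0.54}]}}

```text
invalid input at $.rows[0]: expected keys tx, ty, tz, ax, ay, az, fingers
```

{"api": "arm_command", "payload": {"rows": [{"tx": -0.62, "ty": -0.54}, {"tx": -0.62, "ty": -0.54}, {"tx": -0.62, "ty": -0.54}, {"tx": -0.62, "ty": -0.54}, {"tx": -0.62, "ty": -0.54}, {"tx": -0.62, "ty": -0.54}, {"tx": -0.62, "ty": -0.54}, {"tx": -0.62, "ty": -0.54}, {"tx": -0.62, "ty": -0.54}, {"tx": -0.62, "ty": -0.54}]}}

```text
invalid input at $.rows[0]: expected keys tx, ty, tz, ax, ay, az, fingers
```

{"api": "arm_command", "payload": {"rows": [{"az": 0.8, "fingers": 0.6}, {"az": 0.8}, {"az": 0.4}, {}]}}

```text
invalid input at $.rows[0]: expected keys tx, ty, tz, ax, ay, az, fingers
```

All keys are required in every row.

{"api": "arm_command", "payload": {"rows": [{"tx": -0.62, "ty": -0.54, "tz": 0, "ax": 0, "ay": 0, "az": 0, "fingers": 0.6}, {"tx": -0.62, "ty": -0.54, "tz": 0, "ax": 0, "ay": 0, "az": 0, "fingers": 0.6}, {"tx": -0.62, "ty": -0.54, "tz": 0, "ax": 0, "ay": 0, "az": 0, "fingers": 0.6}, {"tx": -0.62, "ty": -0.54, "tz": 0, "ax": 0, "ay": 0, "az": 0, "fingers": 0.6}, {"tx": -0.62, "ty": -0.54, "tz": 0, "ax": 0, "ay": 0, "az": 0, "fingers": 0.6}, {"tx": -0.62, "ty": -0.54, "tz": 0, "ax": 0, "ay": 0, "az": 0, "fingers": 0.6}, {"tx": -0.62, "ty": -0.54, "tz": 0, "ax": 0, "ay": 0, "az": 0, "fingers": 0.6}, {"tx": -0.62, "ty": -0.54, "tz": 0, "ax": 0, "ay": 0, "az": 0, "fingers": 0.6}, {"tx": -0.62, "ty": -0.54, "tz": 0, "ax": 0, "ay": 0, "az": 0, "fingers": 0.6}, {"tx": -0.62, "ty": -0.54, "tz": 0, "ax": 0, "ay": 0, "az": 0, "fingers": 0.6}]}}

```text
time_s: 2.2
ee_pos: [0.3589, 0.3156, 0.2315]
tool_rot: [[-0.955, 0.297, 0.0], [0.297, 0.955, 0.001], [-0.0, 0.001, -1.0]]
ft_force: [0.7, 0.5, 0.1]
gripper_width: 0.0513
grip_force: 0.0
```

{"api": "arm_command", "payload": {"rows": [{"tx": -0.62, "ty": -0.54, "tz": 0, "ax": 0, "ay": 0, "az": 0, "fingers": 0.6}, {"tx": -0.62, "ty": -0.54, "tz": 0, "ax": 0, "ay": 0, "az": 0, "fingers": 0.6}, {"tx": -0.62, "ty": -0.54, "tz": 0, "ax": 0, "ay": 0, "az": 0, "fingers": 0.6}, {"tx": -0.62, "ty": -0.54, "tz": 0, "ax": 0, "ay": 0, "az": 0, "fingers": 0.6}, {"tx": -0.62, "ty": -0.54, "tz": 0, "ax": 0, "ay": 0, "az": 0, "fingers": 0.6}, {"tx": -0.62, "ty": -0.54, "tz": 0, "ax": 0, "ay": 0, "az": 0, "fingers": 0.6}, {"tx": -0.62, "ty": -0.54, "tz": 0, "ax": 0, "ay": 0, "az": 0, "fingers": 0.6}, {"tx": -0.62, "ty": -0.54, "tz": 0, "ax": 0, "ay": 0, "az": 0, "fingers": 0.6}, {"tx": -0.62, "ty": -0.54, "tz": 0, "ax": 0, "ay": 0, "az": 0, "fingers": 0.6}, {"tx": -0.62, "ty": -0.54, "tz": 0, "ax": 0, "ay": 0, "az": 0, "fingers": 0.6}]}}

```text
time_s: 3.2
ee_pos: [0.5315, 0.0357, 0.2315]
tool_rot: [[-0.955, 0.297, 0.001], [0.297, 0.955, 0.0], [-0.0, 0.001, -1.0]]
ft_force: [0.7, 1.4, 0.5]
gripper_width: 0.0512
grip_force: 0.0
```

{"api": "arm_command", "payload": {"rows": [{"tx": 0, "ty": 0, "tz": 0, "ax": 0, "ay": 0, "az": 0.8, "fingers": 0.6}, {"tx": 0, "ty": 0, "tz": 0, "ax": 0, "ay": 0, "az": 0.8, "fingers": 0.6}, {"tx": 0, "ty": 0, "tz": 0, "ax": 0, "ay": 0, "az": 0.4, "fingers": 0.6}, {"tx": 0, "ty": 0, "tz": 0, "ax": 0, "ay": 0, "az": 0, "fingers": 0.6}]}}

```text
time_s: 3.6
ee_pos: [0.5309, 0.0369, 0.2313]
tool_rot: [[-0.876, 0.482, 0.0], [0.482, 0.876, 0.0], [-0.0, 0.0, -1.0]]
ft_force: [0.7, 0.4, 0.2]
gripper_width: 0.0511
grip_force: 0.0
```

```bash
python3 - <<'E'
from cell import arm
import cv2,numpy as np
s=arm.state();print(s['time_s'],np.round(s['ee_pos'],3),np.round(s['tool_rot'],3).tolist(),s['gripper_width'],np.round(s['joints'],2))
im=arm.capture('wrist')
cv2.imwrite('pics/c.png',cv2.cvtColor(im,cv2.COLOR_RGB2BGR))
for q in("dial_center","dial_line_end","pointer_tip","dial_peg","lever_hinge","lever_pad"):
    r=arm.tip_of(q,'wrist');print(q,[(np.round(x['position'],4).tolist(),round(x['conf'],2)) for x in r[:3]])
E
```

```text
3.6 [0.531 0.037 0.231] [[-0.876, 0.482, 0.0], [0.482, 0.876, 0.0], [-0.0, 0.0, -1.0]] 0.0510786531768855 [-0.61  0.12  0.5   1.73 -0.06  1.3   0.97]
dial_center [([0.5808, 0.0403, 0.0471], 0.72)]
dial_line_end [([0.5465, -0.0324, 0.0491], 0.95), ([0.5837, 0.0435, 0.0468], 0.44)]
pointer_tip [([0.5027, 0.0307, 0.0455], 0.97)]
dial_peg [([0.5265, 0.035, 0.0625], 0.85)]
lever_hinge [([0.6817, -0.0854, 0.0495], 0.71), ([0.5476, -0.0316, 0.0484], 0.64)]
lever_pad [([0.5294, -0.0979, 0.1492], 0.65)]
```

View pics/c.png

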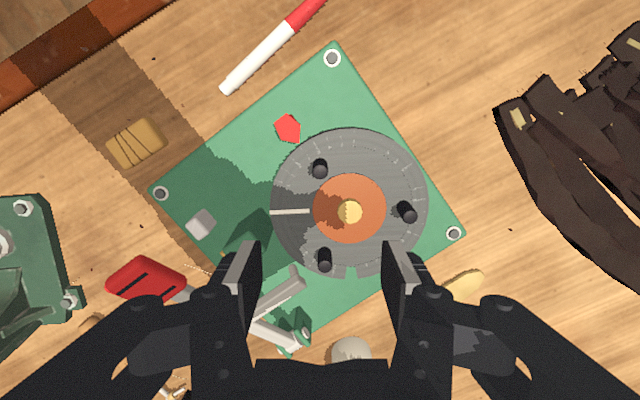

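The wrist view shows the hub at (350,212), the white line from (309,211) to (270,212), the front peg's top at (320,165) and the pointer's tip near (300,140). The plate's corners are at (335,41), (148,188) and (466,235). I'll triangulate these onto known heights.

```bash
cat >> g.py <<'E'
def ray(info,u,v,z):
    R=np.array(info['attitude']);p=np.array(info['position'])
    if R.shape!=(3,3):
        from scipy.spatial.transform import Rotation; R=Rotation.from_quat(R).as_matrix()
    d=R@[(u-info['cx'])/info['fx'],(v-info['cy'])/info['fy'],1]
    return (p+d*(z-p[2])/d[2])[:2]
E
python3 - <<'E'
from g import *
from cell import arm
i=arm.camera_info('wrist');print(np.array(i['attitude']).shape)
P=lambda u,v,z:ray(i,u,v,z)
a,b,c=P(335,41,.012),P(148,188,.012),P(466,235,.012)  # front-left, front-right, back-left
print('edges',hypot(*(a-b)),hypot(*(c-a)))
y1=atan2(*(a-b)[::-1])-pi/2;y2=atan2(*(c-a)[::-1]);y=(y1+y2)/2;print('yaw',y1,y2)
R=np.array([[cos(y),-sin(y)],[sin(y),cos(y)]])
hub=P(350,212,.058);print('hub',hub,'from plate',(b+c)/2+R@[.010,.042])
l1,l0=P(270,212,.046),P(309,211,.046);pt=P(298,141,.046);pg=P(320,163,.077)
for n,p in(('l1',l1),('l0',l0),('ptr',pt),('peg',pg)):
    d=p-hub;print(n,p,hypot(*d),degrees(atan2(d[1],d[0])-y))
E
```

```text
(3, 3)
edges 0.24154407701115535 0.24432574813855631
yaw 0.13299365916239814 0.1351136632918044
hub [0.58003634 0.04166127] from plate [0.58022203 0.04280036]
l1 [ 0.54704304 -0.02751176] 0.07663853962182195 -123.18034323132261
l0 [0.56431612 0.0061434 ] 0.038841275443321166 -121.55489657829831
ptr [0.50024613 0.03049837] 0.08056728593415803 -179.7165416607929
peg [0.52219738 0.04149467] 0.057839204389947885 -187.51567113144264
```

{"api": "arm_command", "payload": {"rows": [{"tx": 0.05, "ty": -0.03, "tz": 0.9, "ax": 0, "ay": 0, "az": 0, "fingers": 0.6}, {"tx": 0, "ty": 0, "tz": 0.9, "ax": 0, "ay": 0, "az": 0, "fingers": 0.6}, {"tx": 0, "ty": 0, "tz": 0.9, "ax": 0, "ay": 0, "az": 0, "fingers": 0.6}, {"tx": 0, "ty": 0, "tz": 0.9, "ax": 0, "ay": 0, "az": 0, "fingers": 0.6}, {"tx": 0, "ty": 0, "tz": 0.5, "ax": 0, "ay": 0, "az": 0, "fingers": 0.6}, {"tx": 0, "ty": 0, "tz": 0.35, "ax": 0, "ay": 0, "az": 0, "fingers": 0.6}, {"tx": 0, "ty": 0, "tz": 0, "ax": 0, "ay": 0, "az": 0, "fingers": 0.6}, {"tx": 0, "ty": 0, "tz": 0, "ax": 0, "ay": 0, "az": 0, "fingers": 0.6}]}}

```text
time_s: 4.75
ee_pos: [0.5292, 0.0368, 0.0541]
tool_rot: [[-0.877, 0.481, 0.001], [0.481, 0.877, 0.0], [-0.001, 0.001, -1.0]]
ft_force: [0.0, 0.5, 0.6]
gripper_width: 0.0507
grip_force: 0.0
```

{"api": "arm_command", "payload": {"rows": [{"tx": 0, "ty": 0, "tz": 0, "ax": 0, "ay": 0, "az": 0, "fingers": 0.1}, {"tx": 0, "ty": 0, "tz": 0, "ax": 0, "ay": 0, "az": 0, "fingers": 0.1}, {"tx": 0, "ty": 0, "tz": 0, "ax": 0, "ay": 0, "az": 0, "fingers": 0.1}, {"tx": 0, "ty": 0, "tz": 0, "ax": 0, "ay": 0, "az": 0, "fingers": 0.1}, {"tx": 0, "ty": 0, "tz": 0, "ax": 0, "ay": 0, "az": 0, "fingers": 0.1}, {"tx": 0, "ty": 0, "tz": 0, "ax": 0, "ay": 0, "az": 0, "fingers": 0.1}], "squeeze": 20}}

```text
time_s: 5.35
ee_pos: [0.529, 0.0369, 0.0542]
tool_rot: [[-0.877, 0.481, 0.001], [0.481, 0.877, 0.001], [-0.0, 0.001, -1.0]]
ft_force: [-2.0, -0.3, 5.8]
gripper_width: 0.0131
grip_force: 20.2
```

```bash
python3 - <<'E'
from g import *
C=np.array([.5805,.0415]);T=np.array([[-.877,.481],[.481,.877]])
a=np.radians(np.linspace(185.1,127.6,11));p=C+.052*np.c_[np.cos(a),np.sin(a)]
print(p[0],p[-1]);print(np.round(np.diff(p,axis=0)@T.T/.04,3))
E
```

```text
[0.52870586 0.0368775 ] [0.54877245 0.08269906]
[[ 0.067  0.112]
 [ 0.056  0.118]
 [ 0.043  0.123]
 [ 0.031  0.127]
 [ 0.018  0.129]
 [ 0.005  0.13 ]
 [-0.008  0.13 ]
 [-0.021  0.129]
 [-0.034  0.126]
 [-0.046  0.122]]
```

{"api": "arm_command", "payload": {"rows": [{"tx": 0.07, "ty": 0.11, "tz": 0, "ax": 0, "ay": 0, "az": 0, "fingers": 0.1}, {"tx": 0.055, "ty": 0.12, "tz": 0, "ax": 0, "ay": 0, "az": 0, "fingers": 0.1}, {"tx": 0.045, "ty": 0.12, "tz": 0, "ax": 0, "ay": 0, "az": 0, "fingers": 0.1}, {"tx": 0.03, "ty": 0.13, "tz": 0, "ax": 0, "ay": 0, "az": 0, "fingers": 0.1}, {"tx": 0.02, "ty": 0.13, "tz": 0, "ax": 0, "ay": 0, "az": 0, "fingers": 0.1}, {"tx": 0.005, "ty": 0.13, "tz": 0, "ax": 0, "ay": 0, "az": 0, "fingers": 0.1}, {"tx": -0.01, "ty": 0.13, "tz": 0, "ax": 0, "ay": 0, "az": 0, "fingers": 0.1}, {"tx": -0.02, "ty": 0.13, "tz": 0, "ax": 0, "ay": 0, "az": 0, "fingers": 0.1}, {"tx": -0.035, "ty": 0.125, "tz": 0, "ax": 0, "ay": 0, "az": 0, "fingers": 0.1}, {"tx": -0.045, "ty": 0.12, "tz": 0, "ax": 0, "ay": 0, "az": 0, "fingers": 0.1}]}}

```text
time_s: 6.35
ee_pos: [0.5477, 0.082, 0.0534]
tool_rot: [[-0.876, 0.482, -0.002], [0.482, 0.876, -0.001], [0.002, -0.001, -1.0]]
ft_force: [-6.6, -0.6, 4.1]
gripper_width: 0.0134
grip_force: 20.7
```

{"api": "arm_command", "payload": {"rows": [{"tx": 0, "ty": 0, "tz": 0, "ax": 0, "ay": 0, "az": 0, "fingers": 0.1}, {"tx": 0, "ty": 0, "tz": 0, "ax": 0, "ay": 0, "az": 0, "fingers": 0.1}]}}

```text
time_s: 6.55
ee_pos: [0.5485, 0.0825, 0.0534]
tool_rot: [[-0.877, 0.481, 0.0], [0.481, 0.877, 0.0], [-0.0, 0.0, -1.0]]
ft_force: [-1.5, -0.8, -0.2]
gripper_width: 0.013
grip_force: 20.2
```

```bash
python3 - <<'E'
from cell import arm
import cv2,numpy as np
im=arm.capture('wrist')
cv2.imwrite('pics/d.png',cv2.cvtColor(im,cv2.COLOR_RGB2BGR))
for q in("dial_center","dial_line_end","pointer_tip"):
    r=arm.tip_of(q,'wrist');print(q,[(np.round(x['position'],4).tolist(),round(x['conf'],2)) for x in r[:3]])
E
```

```text
dial_center []
dial_line_end [([0.5057, 0.0301, 0.0482], 0.6)]
pointer_tip [([0.5033, 0.0291, 0.0433], 0.73)]
```

View pics/d.png

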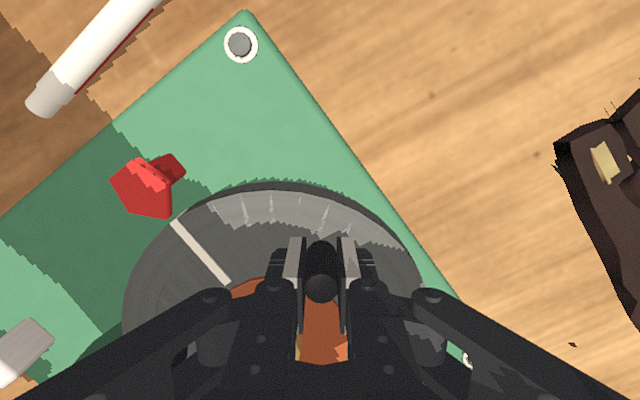

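The dial turned, and the white line now runs (229,282)–(174,221) with its outer end at the pointer's tip near (170,217). I'll check the angle, then release and take a clear look from above.

```bash
python3 - <<'E'
from g import *
from cell import arm
i=arm.camera_info('wrist');P=lambda u,v:ray(i,u,v,.046)
l1,l0,pt=P(174,221),P(229,282),P(170,217);y=.133
d=l1-l0;print(hypot(*d),'q line dir',atan2(d[1],d[0])%(2*pi)-pi-y,l1,pt)
C=np.array([.5805,.0415])
for p in(l1,pt): print(hypot(*(p-C)),atan2(*(p-C)[::-1])%(2*pi)-pi-y)
E
```

```text
0.03781350820538643 q line dir -0.006117863479043528 [0.50453611 0.03277005] [0.50212719 0.03232062]
0.07646388082119754 -0.01857962198017704
0.07890854527893751 -0.016406636258293972
```

{"api": "arm_command", "payload": {"rows": [{"tx": 0, "ty": 0, "tz": 0, "ax": 0, "ay": 0, "az": 0, "fingers": 0.5}, {"tx": 0, "ty": 0, "tz": 0, "ax": 0, "ay": 0, "az": 0, "fingers": 0.5}, {"tx": 0, "ty": 0, "tz": 0, "ax": 0, "ay": 0, "az": 0, "fingers": 0.5}, {"tx": 0, "ty": 0, "tz": -0.8, "ax": 0, "ay": 0, "az": 0, "fingers": 0.5}, {"tx": 0, "ty": 0, "tz": -1, "ax": 0, "ay": 0, "az": 0, "fingers": 0.5}, {"tx": 0, "ty": 0, "tz": -1, "ax": 0, "ay": 0, "az": 0, "fingers": 0.5}, {"tx": 0.3, "ty": -0.4, "tz": -1, "ax": 0, "ay": 0, "az": 0, "fingers": 0}, {"tx": 0.3, "ty": -0.4, "tz": -0.7, "ax": 0, "ay": 0, "az": 0, "fingers": 0}, {"tx": 0, "ty": -0.4, "tz": 0, "ax": 0, "ay": 0, "az": 0, "fingers": 0}, {"tx": 0, "ty": 0, "tz": 0, "ax": 0, "ay": 0, "az": 0, "fingers": 0}]}}

```text
time_s: 7.75
ee_pos: [0.5041, 0.0504, 0.2338]
tool_rot: [[-0.876, 0.483, 0.001], [0.483, 0.876, 0.001], [-0.001, 0.002, -1.0]]
ft_force: [1.5, 0.3, -0.2]
gripper_width: -0.0
grip_force: 0.0
```

```bash
python3 - <<'E'
from cell import arm
import cv2,numpy as np
s=arm.state();print(s['ee_pos'])
im=arm.capture('wrist')
cv2.imwrite('pics/e.png',cv2.cvtColor(im,cv2.COLOR_RGB2BGR))
for q in("dial_center","dial_line_end","pointer_tip","lever_pad","dial_peg"):
    r=arm.tip_of(q,'wrist');print(q,[(np.round(x['position'],4).tolist(),round(x['conf'],2)) for x in r[:3]])
E
```

```text
[0.5040929  0.05043271 0.23377215]
dial_center [([0.5822, 0.0415, 0.0469], 0.77)]
dial_line_end [([0.5037, 0.0249, 0.0472], 0.78)]
pointer_tip [([0.5026, 0.0274, 0.0453], 0.67), ([0.5059, 0.0288, 0.0477], 0.25)]
lever_pad [([0.5264, -0.1005, 0.1504], 0.65), ([0.5829, 0.0414, 0.0492], 0.47)]
dial_peg [([0.548, 0.076, 0.063], 0.62)]
```

View pics/e.png

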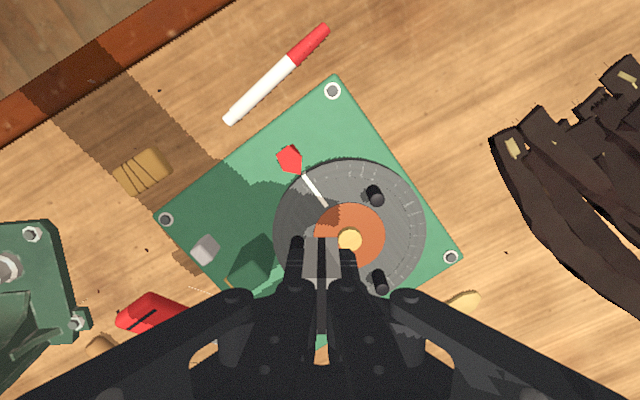

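The close view confirms the line (327,208)–(302,174) runs straight to the pointer's tip, with the dial released and near 0. Next I'll go above the lever pad and compute its arc.

{"api": "arm_command", "payload": {"rows": [{"tx": -0.47, "ty": -0.61, "tz": 0, "ax": 0, "ay": 0, "az": 0, "fingers": 0}, {"tx": -0.47, "ty": -0.61, "tz": 0, "ax": 0, "ay": 0, "az": 0, "fingers": 0}, {"tx": -0.47, "ty": -0.61, "tz": 0, "ax": 0, "ay": 0, "az": 0, "fingers": 0}, {"tx": -0.47, "ty": -0.61, "tz": 0, "ax": 0, "ay": 0, "az": 0, "fingers": 0}, {"tx": -0.47, "ty": -0.61, "tz": 0, "ax": 0, "ay": 0, "az": 0, "fingers": 0}, {"tx": 0, "ty": 0, "tz": 0.8, "ax": 0, "ay": 0, "az": 0, "fingers": 0}, {"tx": 0, "ty": 0, "tz": 0.8, "ax": 0, "ay": 0, "az": 0, "fingers": 0}, {"tx": 0, "ty": 0, "tz": 0, "ax": 0, "ay": 0, "az": 0, "fingers": 0}]}}

```text
time_s: 8.85
ee_pos: [0.5258, -0.0996, 0.1652]
tool_rot: [[-0.877, 0.481, -0.007], [0.481, 0.877, -0.001], [0.006, -0.004, -1.0]]
ft_force: [-0.6, 0.7, -0.2]
gripper_width: -0.0002
grip_force: 0.0
```

```bash
python3 - <<'E'
from g import *
from cell import arm
s=arm.state();e=np.array(s['ee_pos']);R3=np.array(s['tool_rot']);print(e,s['ft_force'])
import cv2
im=arm.capture('wrist');cv2.imwrite('pics/f.png',cv2.cvtColor(im,cv2.COLOR_RGB2BGR))
y=.133;R=np.array([[cos(y),-sin(y)],[sin(y),cos(y)]]);C=np.array([.5805,.0415])
q=np.linspace(0,.515,11);a=.49-q
x=.085-(.185*np.cos(a)-.014*np.sin(a));z=.05+.185*np.sin(a)+.014*np.cos(a)
w=np.c_[(C+(R@np.c_[x,-.135+0*x].T).T),z]
print(np.round(w,4));w=np.vstack([e,w]);print(np.round(np.diff(w,axis=0)@R3/.04,2))
E
```

```text
[ 0.52583532 -0.0995706   0.16519319] [-0.6318293   0.67743549 -0.23714134]
[[ 0.5274 -0.1018  0.1494]
 [ 0.5225 -0.1025  0.1412]
 [ 0.5181 -0.1031  0.1328]
 [ 0.5141 -0.1036  0.1241]
 [ 0.5105 -0.1041  0.1153]
 [ 0.5074 -0.1045  0.1062]
 [ 0.5048 -0.1048  0.0971]
 [ 0.5026 -0.1051  0.0878]
 [ 0.5009 -0.1053  0.0784]
 [ 0.4997 -0.1055  0.0689]
 [ 0.499  -0.1056  0.0594]]
[[-0.06 -0.03  0.39]
 [ 0.1  -0.07  0.21]
 [ 0.09 -0.07  0.21]
 [ 0.08 -0.06  0.22]
 [ 0.07 -0.05  0.22]
 [ 0.06 -0.05  0.23]
 [ 0.05 -0.04  0.23]
 [ 0.04 -0.03  0.23]
 [ 0.03 -0.02  0.24]
 [ 0.02 -0.02  0.24]
 [ 0.01 -0.01  0.24]]
```

View pics/f.png

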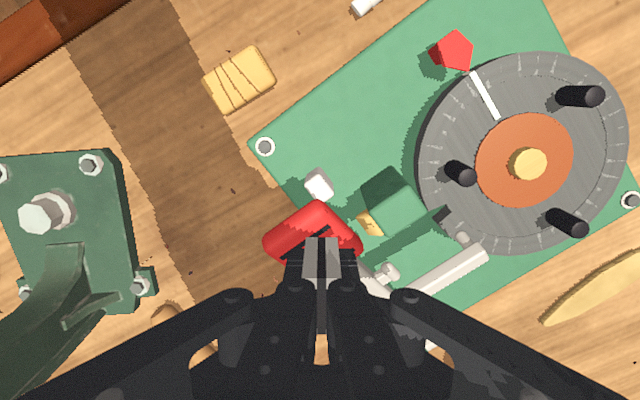

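The fingertips (320,245) hang over the red pad, and the line (498,118)–(472,73) points at the pointer. Now I'll press along the arc.

{"api": "arm_command", "payload": {"rows": [{"tx": -0.05, "ty": -0.04, "tz": 0.38, "ax": 0, "ay": 0, "az": 0, "fingers": 0}, {"tx": 0.1, "ty": -0.07, "tz": 0.21, "ax": 0, "ay": 0, "az": 0, "fingers": 0}, {"tx": 0.09, "ty": -0.07, "tz": 0.21, "ax": 0, "ay": 0, "az": 0, "fingers": 0}, {"tx": 0.08, "ty": -0.06, "tz": 0.22, "ax": 0, "ay": 0, "az": 0, "fingers": 0}, {"tx": 0.07, "ty": -0.05, "tz": 0.22, "ax": 0, "ay": 0, "az": 0, "fingers": 0}, {"tx": 0.06, "ty": -0.05, "tz": 0.23, "ax": 0, "ay": 0, "az": 0, "fingers": 0}, {"tx": 0.05, "ty": -0.04, "tz": 0.23, "ax": 0, "ay": 0, "az": 0, "fingers": 0}]}}

```text
time_s: 9.6
ee_pos: [0.5066, -0.1056, 0.1008]
tool_rot: [[-0.877, 0.481, 0.0], [0.481, 0.877, 0.0], [-0.0, 0.0, -1.0]]
ft_force: [2.1, -0.2, 4.6]
gripper_width: 0.0001
grip_force: 2.0
```

{"api": "arm_command", "payload": {"rows": [{"tx": 0.04, "ty": -0.03, "tz": 0.23, "ax": 0, "ay": 0, "az": 0, "fingers": 0}, {"tx": 0.03, "ty": -0.02, "tz": 0.24, "ax": 0, "ay": 0, "az": 0, "fingers": 0}, {"tx": 0, "ty": 0, "tz": 0, "ax": 0, "ay": 0, "az": 0, "fingers": 0}]}}

```text
time_s: 9.9
ee_pos: [0.5024, -0.1062, 0.0812]
tool_rot: [[-0.877, 0.481, -0.002], [0.481, 0.877, -0.0], [0.002, -0.001, -1.0]]
ft_force: [-1.3, 0.9, 4.9]
gripper_width: -0.0002
grip_force: 2.2
```

{"api": "arm_command", "payload": {"rows": [{"tx": 0.02, "ty": -0.02, "tz": 0.24, "ax": 0, "ay": 0, "az": 0, "fingers": 0}, {"tx": 0.01, "ty": -0.01, "tz": 0.2, "ax": 0, "ay": 0, "az": 0, "fingers": 0}, {"tx": 0, "ty": 0, "tz": 0.1, "ax": 0, "ay": 0, "az": 0, "fingers": 0}, {"tx": 0, "ty": 0, "tz": 0, "ax": 0, "ay": 0, "az": 0, "fingers": 0}, {"tx": 0, "ty": 0, "tz": 0, "ax": 0, "ay": 0, "az": 0, "fingers": 0}]}}

```text
time_s: 10.4
ee_pos: [0.5011, -0.1066, 0.0606]
tool_rot: [[-0.877, 0.481, -0.002], [0.481, 0.877, 0.0], [0.002, -0.001, -1.0]]
ft_force: [-4.2, 0.5, 5.9]
gripper_width: 0.0001
grip_force: 3.0
```

{"api": "arm_command", "payload": {"rows": [{"tx": 0, "ty": 0, "tz": 0.06, "ax": 0, "ay": 0, "az": 0, "fingers": 0}, {"tx": 0, "ty": 0, "tz": 0, "ax": 0, "ay": 0, "az": 0, "fingers": 0}, {"tx": 0, "ty": 0, "tz": 0, "ax": 0, "ay": 0, "az": 0, "fingers": 0}, {"tx": 0, "ty": 0, "tz": -0.1, "ax": 0, "ay": 0, "az": 0, "fingers": 0}, {"tx": 0, "ty": 0, "tz": -0.1, "ax": 0, "ay": 0, "az": 0, "fingers": 0}, {"tx": 0, "ty": 0, "tz": -0.2, "ax": 0, "ay": 0, "az": 0, "fingers": 0}, {"tx": 0, "ty": 0, "tz": 0, "ax": 0, "ay": 0, "az": 0, "fingers": 0}]}}

```text
time_s: 11.1
ee_pos: [0.5022, -0.1066, 0.0752]
tool_rot: [[-0.877, 0.481, 0.001], [0.481, 0.877, 0.0], [-0.001, 0.001, -1.0]]
ft_force: [-0.2, -0.2, -0.3]
gripper_width: -0.0002
grip_force: 0.0
```

The force is zero at z = 0.075, so the lever stayed down. I'll retreat and look to confirm.

{"api": "arm_command", "payload": {"rows": [{"tx": 0, "ty": 0, "tz": -0.8, "ax": 0, "ay": 0, "az": 0, "fingers": 0}, {"tx": 0, "ty": 0, "tz": -1, "ax": 0, "ay": 0, "az": 0, "fingers": 0}, {"tx": 0, "ty": 0, "tz": -1, "ax": 0, "ay": 0, "az": 0, "fingers": 0}, {"tx": 0.2, "ty": 0, "tz": -1, "ax": 0, "ay": 0, "az": 0, "fingers": 0}, {"tx": 0.6, "ty": 0, "tz": -0.3, "ax": 0, "ay": 0, "az": 0, "fingers": 0}, {"tx": 0.6, "ty": 0, "tz": 0, "ax": 0, "ay": 0, "az": 0, "fingers": 0}, {"tx": 0, "ty": 0, "tz": 0, "ax": 0, "ay": 0, "az": 0, "fingers": 0}, {"tx": 0, "ty": 0, "tz": 0, "ax": 0, "ay": 0, "az": 0, "fingers": 0}]}}

```text
time_s: 11.9
ee_pos: [0.4526, -0.0794, 0.2385]
tool_rot: [[-0.877, 0.48, 0.001], [0.48, 0.877, 0.001], [-0.0, 0.001, -1.0]]
ft_force: [0.5, 0.1, 0.1]
gripper_width: 0.0002
grip_force: 0.0
```

```bash
python3 - <<'E'
from cell import arm
import cv2,numpy as np
im=arm.capture('wrist')
cv2.imwrite('pics/h.png',cv2.cvtColor(im,cv2.COLOR_RGB2BGR))
for q in("dial_line_end","pointer_tip","lever_pad","dial_peg"):
    r=arm.tip_of(q,'wrist');print(q,[(np.round(x['position'],4).tolist(),round(x['conf'],2)) for x in r[:3]])
E
```

```text
dial_line_end [([0.5043, 0.0286, 0.0489], 0.8), ([0.5829, 0.0374, 0.0487], 0.36)]
pointer_tip [([0.5035, 0.0313, 0.0456], 0.57)]
lever_pad [([0.4986, -0.1012, 0.0635], 0.68)]
dial_peg [([0.5476, 0.077, 0.0627], 0.58)]
```

View pics/h.png

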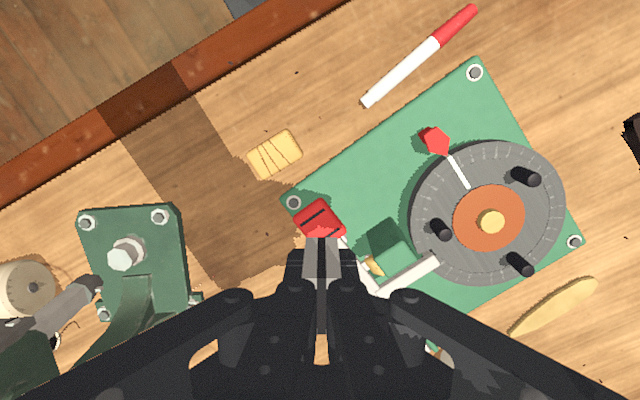

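The pad (320,220) sits at z ≈ 0.064, the locked height. The line (468,187)–(447,155) points at the pointer, the loose things are where they were, and the arm is clear.

```bash
python3 -c "
from cell import arm
print(arm.close_job())"
```

```text
the job is handed in; nothing more can be done
None
```

The dial is at its zero with the white line on the red pointer, the lever is latched down by itself with the arm clear, the things round the table look unmoved, and I handed the job in at about 12 s; no verdict was returned.

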